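Refit the charger's battery bay and hold a battery pressed home behind its lip

TASK

Put the loose grey battery bay back on the charger base so that it sits fully down on both pegs, and let go of it. Then take the battery and push it, either end first and lying flat on the bay's floor, in under the lip until the sprung contact block is pushed fully back; finish while still holding it pressed home there with the fingers, because the spring pushes it out again if you let go. Do not disturb the dropper bottle and the small weight that stand nearby.

Things in the scene. Friction and masses are not known exactly. Their poses are not given: they have to be found in the camera images.
- charger: The charger base, fixed to the table: grey plate 190 x 84 x 12 mm (x = -80 to +110 mm) with two upright steel pegs, and a grey power unit 50 mm tall (x = 112 to 168 mm). Origin on the table under the seat centre; x points from the small peg to the large peg and the power unit (roughly away from the robot), z up. The bay sits on it with its x axis the same way.
- charger_seat (a point): Point on the plate's upper face (12 mm above the table) where the bay's origin belongs; axes as the charger's.
- small_peg (a point): Top of the small peg: 8 mm thick, 10 mm tall above the plate, its upper 3.5 mm tapered; at x = -58 mm of the charger.
- large_peg (a point): Top of the large peg: 12 mm thick, 10 mm tall above the plate, tapered alike; at x = +84 mm of the charger.
- bay_seat (a point): Origin of the battery bay, on its underside; x from its open front to its closed rear, z up. A loose light grey part, 0.35 kg, flat on the table at the start, x roughly away from the robot. Floor plate 170 x 64 x 12 mm (x = -70 to +100 mm); through holes for the small peg at x = -58 and the large peg at x = +84 mm, 3 mm wider than the pegs. Centre of mass about under the fin.
- bay_fin (a point): Where to grip the bay: the lifting fin on the lip, 12 mm thick in the bay's y, 30 mm long in x, from 43 (the lip's upper face) to 79 mm above the bay's underside. This point is 66 mm above the underside, at x = +51 mm; axes as the bay's.
- bay_mouth (a point): Centre of the bay floor's upper face (12 mm above the underside) at the entry, x = +12 mm; axes as the bay's. From here to x = 72 mm stand side walls 50 mm apart inside, roofed by the lip, whose underside is 25 mm above the floor; flared at the entry from x = 0. In front the floor is open above and at the sides. The battery enters along +x.
- contact (a joint): Travel of the sprung contact block at the inner end of the bay: 0 = at rest (3 N spring), 0.008 m = fully back on its stop (7 N). It moves along the bay's +x.
- contact_face (a point): Centre of the contact block's front face, at x = +37 mm of the bay at rest and +45 mm fully back; axes as the bay's. The battery's leading end meets it.
- battery_mid (a point): Centre of the loose black battery, 44 mm wide (its x), 87 mm long (its y), 21 mm high (its z), 0.19 kg, lying flat on the table. It goes into the bay lengthwise; gripped across its width near the trailing end it can be pushed home without a new grip, as the trailing 54 mm stay outside the lip.
- bottle_mid (a point): Mid-height of a brown dropper bottle, 29 mm thick and 81 mm tall, standing on the table; not to be disturbed.
- weight_mid (a point): Mid-height of a small brass-coloured check weight, 29 mm thick and 46 mm tall, standing on the table; not to be disturbed.
Mind the look-alikes: they are no part of the job. What is shaped like the part that bears battery_mid but blue or yellow is not meant.

How it is judged:
On the way, in this order (a step that is already met when the one before it is completed fails the run):
1. the bay sits down on both pegs and is let go (distance between bay_seat and charger_seat below 0.005 m and z of bay_seat in the frame of charger_seat below 0.003 m and angle between the x axis of bay_seat and the x axis of charger_seat, either way round below 0.06 rad and angle between bay_seat's own z axis and vertical below 0.04 rad and contact force between the fingers and bay below 0.1 N), for 0.2 s.
2. the battery lies with its leading end under the lip and meets the contact block (value of joint contact above 0.001 m and z of battery_mid in the frame of bay_mouth below 0.015 m and distance between battery_mid and contact_face below 0.05 m), for 0.05 s.
At the end, for the whole second after the job is handed in: Through the last second the fingers push on the battery, which lies flat and straight (7 degrees) on the bay's floor under the lip, at rest, and keeps the contact block at least 5.5 of its 8 mm back; the bay sits level on the charger within 5 mm, no more than 3 mm up (value of joint contact above 0.0055 m and contact force between the fingers and battery above 1 N and z of battery_mid in the frame of bay_mouth below 0.015 m and angle between the y axis of battery_mid and the x axis of bay_seat, either way round below 0.12 rad and angle between battery_mid's own z axis and vertical below 0.08 rad and linear speed of battery below 0.02 m/s and distance between bay_seat and charger_seat below 0.005 m and z of bay_seat in the frame of charger_seat below 0.003 m and angle between the x axis of bay_seat and the x axis of charger_seat, either way round below 0.06 rad and angle between bay_seat's own z axis and vertical below 0.04 rad and distance between battery_mid and contact_face below 0.05 m); the arm keeps its last pose, push and grip.
It fails at once if the dropper bottle is moved more than 30 mm (distance of bottle_mid from where it was at the start of the episode above 0.03 m).
It fails at once if the small weight is moved more than 30 mm (distance of weight_mid from where it was at the start of the episode above 0.03 m).
It also fails if it takes over 58 s, if anything falls off the work surface, if the arm or the gripper's body presses on something with over 40 N, if the wrist force passes 120 N, or if a joint passes its speed limit or range.

ROBOT

A 6-joint arm with a two-finger parallel gripper is mounted at the origin on a cart in front of the work surface, level with it; the furniture and walls round the work are solid. World frame = base frame: x ahead of the robot, y to its left, z up, the work surface at z = 0. Lengths are in m, angles in rad, forces in N, time in s.
With the tool pointing down it reaches from about 0.15 to 0.775 m from the base axis. Payload 6.1 kg.
Tool frame: the origin (TCP) lies midway between the tips of the shut fingers; the grasp point (between the pads) lies 19 mm behind it; z points along the fingers, y is the line along which they close (so a half turn about z gives the same grasp; the last joint's range is limited). The gripper opens to 85 mm and grips with 20 to 120 N. Pads are 22 mm wide; open, the fingers measure 114 mm over their backs; the gripper's body (76 mm by 85 mm) begins 54 mm behind the grasp point. The pads swing forward as they close: fully open they stand 13 mm farther back than shut.
Start: joints at [-1.221, 0.126, -0.04, 1.405, 0, 1.571], TCP at [0.18, -0.493, 0.231] pointing down, gripper open.
Joint ranges: [-2.72, 2.72], [-0.95, 1.95], [-1.27, 1.35], [-1.78, 2.02], [-1.46, 1.47], [-3.14, 3.14]. Speed limits (rad/s): [2.39, 2.39, 3.01, 3.14, 3.14, 3.14].

INTERFACE

Orientations are given as a rotation vector (axis times angle).
In Python, from plant import * gives the robot as it stands.
- The arm moves only by the tool drive_tool, never from a script. Its arguments are lists of equal length, an entry for each row: "gripper": the opening, from 0 (shut) to 1 (fully open); "slide": the shift along the tool's x, y, z in m, a list of three; "yaw": the turn about the tool's z in rad. In form: {"gripper": [gripper, ...], "slide": [[tx, ty, tz], ...], "yaw": [yaw, ...]}. A call has exactly 5 rows; each row is the pose to reach, as a shift and turn from the pose commanded when the call began, along the tool's axes at that moment; what a row does not reach only later rows make up. A row lasts 1/10 s, in which the tool goes at most 50 mm and 8.59 degrees, less where a joint would pass 70% of its speed; a pose out of reach is approached as far as the arm can. A call with a gripper value outside its range is refused whole. The fingers move at their own pace and stop on an object; "squeeze" is the grip in N (left out, the last holds). Time passes only in rows, so rows that repeat a pose let the fingers close, or fill a call up. It gives the time, the measured TCP pose, the force, the opening and the grip force at its end, in the units of the state.
- state(): the state, without advancing time (a new reading comes with each control period).
- grab_frame(name): name is "scene" or "top" or "wrist"; returns a dict with "color" (480x640x3 uint8, blue, green, red), "intrinsics" (3x3 intrinsics, pixels), "pose" (4x4, takes a point from camera to world coordinates). Camera axes: x right, y down, z forward; pixel columns grow to the right and rows downward; lengths in m; the calibration is good to about 2 mm. A picture is of the moment at which its call begins. There is no depth.
- job_done(): hands the job in; it is judged then, once.
The state is a dict: "time": time; "qpos": joint angles; "dq": joint speeds; "effort": joint torques, N m; "ee_pos": TCP position; "tcp_rot": TCP orientation; "force": force on the tool from outside, world axes, zero at the start; "ft_torque": the same for the moment, N m; "gripper_width": opening from 0.0 (shut) to 1.0 (fully open); "finger_force": force on a finger pad.
Only numpy, scipy, OpenCV 4.12 (cv2) and the standard library are available. Lean on these libraries where they do the work, as an engineer would, in place of code of your own. Each camera call takes 0.05 s, during which the arm holds its last target. There are 200 camera calls.

## Working session

There is one attempt and no reset: what is moved stays moved. The work goes in short steps, Python scripts to look and compute and a tool call to move; the robot and the scene stay as the last step left them, time stands still between calls to the robot, and variables do not carry over. Pictures are saved under pics/ and viewed, at most 10 in all, crops included, and the job is handed in when it is done.

Besides the shell and the picture viewer there is one more tool, called after ">>>" by a JSON object that holds its "fn" and its "kwargs". drive_tool: Moves the arm, as the interface text tells. Its arguments: {"type":"object","properties":{"gripper":{"type":"array"},"slide":{"type":"array"},"yaw":{"type":"array"},"squeeze":{"type":"number"}},"required":["gripper","slide","yaw"]}

```bash
mkdir -p pics; ls
python3 - <<'E'
from plant import *
import cv2
s=state();print(s)
for n in("top","scene"):
    f=grab_frame(n);cv2.imwrite(f"pics/{n}0.png",f["color"]);print(n,f["intrinsics"],f["pose"])
    import numpy as np;np.savez(f"{n}.npz",K=f["intrinsics"],T=f["pose"])
E
```

```text
pics
{'time': 0.0, 'qpos': array([-1.22098276e+00,  1.26396493e-01, -4.06164866e-02,  1.40540751e+00,
       -4.48032935e-06,  1.57083002e+00]), 'dq': array([ 0.00013598,  0.0006127 ,  0.00052836, -0.00010454,  0.00245174,
       -0.00036423]), 'effort': array([-5.16504551e-04, -4.35919404e+01,  3.52918839e+01,  1.73779431e-02,
       -1.34273600e-04,  6.34760298e-06]), 'ee_pos': array([ 0.17978635, -0.49281595,  0.23051594]), 'tcp_rot': array([-3.09209560e+00, -5.46358197e-01,  4.50699244e-04]), 'force': array([-0.3527397 ,  0.04797385,  0.6021951 ]), 'ft_torque': array([ 0.05546818, -0.01923057, -0.02505972]), 'finger_force': 0.0, 'gripper_width': 1.0011060739502102}
top [[443.03458822   0.         322.74303383]
 [  0.         443.03458822 230.2639168 ]
 [  0.           0.           1.        ]] [[ 2.87784282e-02 -9.98984376e-01  3.46701492e-02  5.04338224e-01]
 [-9.99585244e-01 -2.87981698e-02 -7.00758668e-05  4.62652562e-02]
 [ 1.06844154e-03 -3.46537528e-02 -9.99398807e-01  9.24130296e-01]
 [ 0.00000000e+00  0.00000000e+00  0.00000000e+00  1.00000000e+00]]
scene [[583.60682256   0.         324.16560727]
 [  0.         583.60682256 232.97547251]
 [  0.           0.           1.        ]] [[-0.70614126 -0.31152797  0.63585756 -0.19582241]
 [-0.70770082  0.33954995 -0.6195687   0.79282344]
 [-0.02289243 -0.88749995 -0.46023883  0.61376591]
 [ 0.          0.          0.          1.        ]]
```

View pics/top0.png

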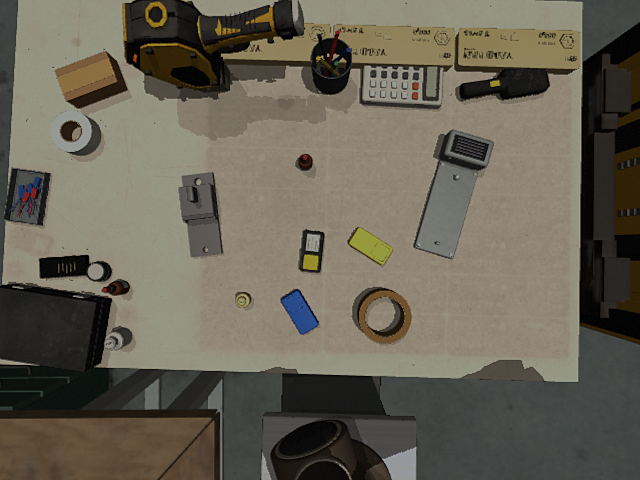

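View pics/scene0.png

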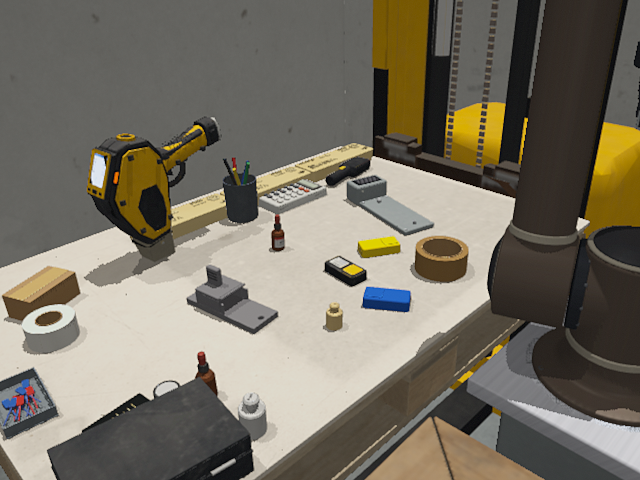

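The top view shows the bay at about (200,215), with its fin near (190,190), and the charger plate at (447,205) with the power unit at the top (467,148). The black battery is at (312,251), the bottle at (305,162) and the weight at (243,299). The blue and yellow look-alikes are at (300,312) and (370,245). Next I'll enlarge the parts that matter.

Run:
```python
import cv2,numpy as np
im=cv2.imread("pics/top0.png")
def crop(x,y,w,h,s): return cv2.resize(im[y:y+h,x:x+w],None,fx=s,fy=s,interpolation=cv2.INTER_CUBIC)
a=crop(170,165,60,100,5); b=crop(405,120,100,145,4); c=crop(290,220,50,60,5)
out=np.zeros((600,800,3),np.uint8)
out[:500,:300]=a; out[:580,300:700]=b
cv2.imwrite("pics/c1.png",out)
out=np.zeros((480,800,3),np.uint8);out[:480,:400]=crop(290,220,50,60,8);
sc=cv2.imread("pics/scene0.png");out[:480,400:]=cv2.resize(sc[255:335,220-40:220+27],(400,480),interpolation=cv2.INTER_CUBIC)
cv2.imwrite("pics/c2.png",out)
```

```text
(no output)
```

View pics/c1.png

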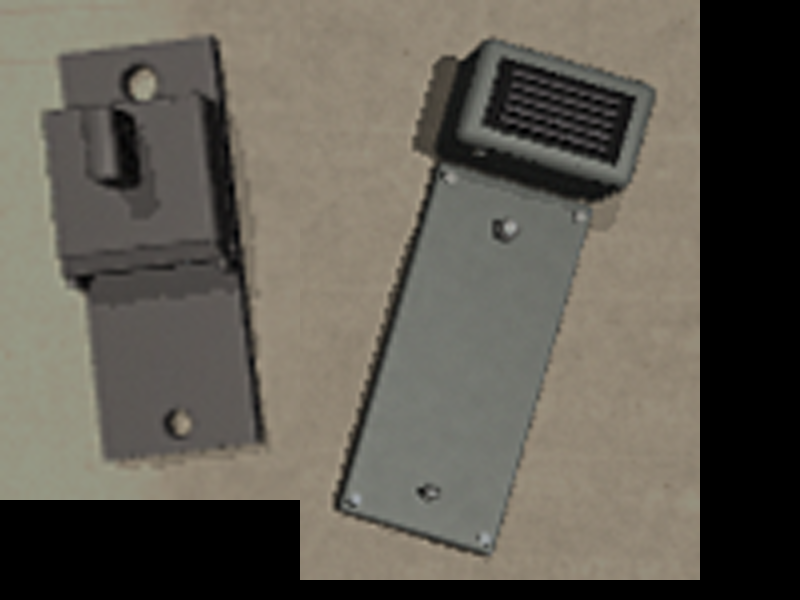

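View pics/c2.png

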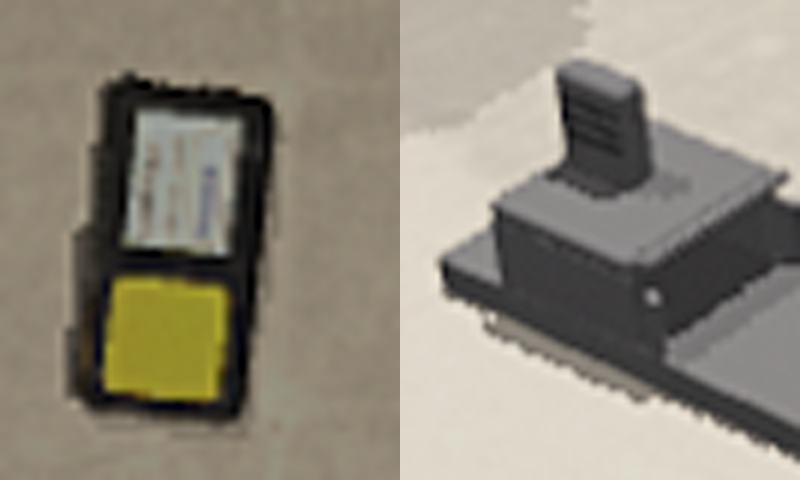

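```bash
cat > h.py <<'E'
import numpy as np
from scipy.optimize import least_squares
from scipy.spatial.transform import Rotation as R
def cam(n): d=np.load(f"{n}.npz"); return d["K"],d["T"]
def proj(P,K,T):
    c=(np.atleast_2d(P)-T[:3,3])@T[:3,:3]; return (c[:,:2]/c[:,2:])@K[:2,:2].T+K[:2,2]
def crop2px(p,ox,oy,s): return (np.asarray(p,float)+.5)/s-.5+[ox,oy]
def place(p,L): c,s=np.cos(p[2]),np.sin(p[2]); L=np.asarray(L,float); return np.c_[p[0]+c*L[:,0]-s*L[:,1],p[1]+s*L[:,0]+c*L[:,1],L[:,2]]
def fit(L,px,p0,K,T):
    r=least_squares(lambda p:(proj(place(p,L),K,T)-px).ravel(),p0,loss="soft_l1"); return r.x,r.fun.reshape(-1,2)
def plan(x,y,z,yaw):
    """slide & yaw (tool axes) from present pose to a tool-down pose whose tool-y line has heading yaw+90deg (half turn free)"""
    from plant import state
    s=state(); p=s["ee_pos"]; A=R.from_rotvec(s["tcp_rot"]); M=A.as_matrix()
    print("t",round(s["time"],2),"tcp",p.round(4),"tilt",np.degrees(np.arccos(-M[2,2])).round(2),"F",s["force"].round(1),"w",round(s["gripper_width"],3),"f",round(s["finger_force"],1),"q6",s["qpos"][5].round(2))
    h=np.arctan2(M[1,0],M[0,0]); d=(yaw-h+np.pi/2)%np.pi-np.pi/2   # world turn of tool x
    print("toolx head",h.round(4),"slide",(M.T@(np.array([x,y,z])-p)).round(4),"yaw",(-d).round(4))
E
python3 - <<'E'
from h import *
np.set_printoptions(suppress=True,precision=4)
K,T=cam("top")
bay,r=fit([[100,32,12],[100,-32,12],[-70,-32,12],[-70,32,12],[84,0,12],[-58,0,12]]@np.eye(3)/1000,crop2px([[58,57],[213,37],[262,443],[105,460],[139,83],[179,424]],170,165,5),[.5,.28,.1],K,T);print("bay",bay,r)
ch,r=fit(np.array([[84,0,22],[-58,0,22],[-80,42,12],[-80,-42,12]])/1000,crop2px([[208,226],[130,491],[37,510],[192,553]],405,120,4),[.5,-.2,-.3],K,T);print("ch",ch,r)
bt,r=fit(np.array([[22,43.5,21],[22,-43.5,21],[-22,-43.5,21],[-22,43.5,21]])/1000,crop2px([[272,97],[243,415],[80,400],[108,75]],290,220,8),[.45,.05,-1.6],K,T);print("bat",bt,r)
for n,p in(("bay fin top",place(bay,[[.036,.006,.079],[.036,-.006,.079],[.066,.006,.079],[.066,-.006,.079]])),):print(n,p, (proj(p,K,T)-[170,165]+.5)*5-.5)
print("fin",place(bay,[[.051,0,.066]]))
def ray(u,v,z):
    d=T[:3,:3]@np.linalg.solve(K,[u,v,1]);return T[:3,3]+d*(z-T[2,3])/d[2]
print("bottle",ray(305,160,.07),"weight",ray(243,299,.04))
Ks,Ts=cam("scene")
print("scene chk fin top mid, peg tops, bat top",proj(place(bay,[[.051,0,.079]]),Ks,Ts),proj(place(ch,[[.084,0,.022],[-.058,0,.022]]),Ks,Ts),proj(place(bt,[[0,0,.021]]),Ks,Ts))
f=place(bay,[[.051,0,.066]])[0];import h;h.plan(f[0],f[1],.25,bay[2])
E
```

```text
bay [0.5469 0.2949 0.1549] [[ 0.06   -0.4559]
 [-0.1992 -0.3215]
 [-0.3087  0.0893]
 [ 0.1576  0.6108]
 [ 0.1311  0.0503]
 [ 0.1462  0.0527]]
ch [ 0.5737 -0.2027 -0.2596] [[-0.1179 -0.2804]
 [ 0.2556  0.003 ]
 [-0.3175 -0.2646]
 [ 0.1725  0.6108]]
bat [ 0.4942  0.0679 -1.6324] [[ 0.6461 -1.6675]
 [ 0.4139  1.1755]
 [-0.7634  1.0935]
 [-0.3348 -0.8637]]
bay fin top [[0.5815 0.3064 0.079 ]
 [0.5834 0.2945 0.079 ]
 [0.6112 0.311  0.079 ]
 [0.613  0.2992 0.079 ]] [[ 89.3458 183.7233]
 [120.5196 179.793 ]
 [ 80.3139 106.228 ]
 [111.4507 102.3084]]
fin [[0.5973 0.3028 0.066 ]]
bottle [0.6693 0.0845 0.07  ] weight [0.3939 0.2006 0.04  ]
scene chk fin top mid, peg tops, bat top [[212.881  266.8293]] [[377.774  198.5298]
 [413.3123 219.8182]] [[343.9651 265.6379]]
t 0.1 tcp [ 0.1798 -0.4929  0.2306] tilt 0.08 F [ 0.2 -0.2  0.4] w 1.0 f 0.0 q6 1.57
toolx head 0.3498 slide [ 0.6648 -0.6044 -0.0185] yaw 0.1949
```

The fit residuals are small, and the scene camera confirms the fin: predicted (213,267), seen (213,267). I'll move over the fin now.

>>> {"fn": "drive_tool", "kwargs": {"gripper": [1,1,1,1,1], "slide": [[0.033,-0.03,0],[0.067,-0.06,0],[0.1,-0.09,0],[0.133,-0.12,0],[0.166,-0.15,0]], "yaw": [0,0,0,0,0]}}

```text
time: 0.6
ee_pos: [0.2847, -0.2937, 0.231]
tcp_rot: [-3.093, -0.545, 0.0]
force: [0.5, -0.1, -0.2]
gripper_width: 1.001
finger_force: 0.0
```

>>> {"fn": "drive_tool", "kwargs": {"gripper": [1,1,1,1,1], "slide": [[0.033,-0.03,0],[0.067,-0.06,0],[0.1,-0.09,0],[0.133,-0.12,0],[0.166,-0.15,0]], "yaw": [0,0,0,0,0]}}

```text
time: 1.1
ee_pos: [0.3892, -0.0958, 0.2312]
tcp_rot: [3.094, 0.547, -0.0]
force: [1.1, -0.2, 0.8]
gripper_width: 1.002
finger_force: 0.0
```

>>> {"fn": "drive_tool", "kwargs": {"gripper": [1,1,1,1,1], "slide": [[0.033,-0.03,0],[0.067,-0.06,0],[0.1,-0.09,0],[0.133,-0.12,0],[0.166,-0.15,0]], "yaw": [0,0,0,0,0]}}

```text
time: 1.6
ee_pos: [0.4939, 0.1021, 0.231]
tcp_rot: [3.093, 0.547, -0.001]
force: [0.5, 0.3, 0.4]
gripper_width: 1.0
finger_force: 0.0
```

>>> {"fn": "drive_tool", "kwargs": {"gripper": [1,1,1,1,1], "slide": [[0.033,-0.03,0],[0.067,-0.06,0],[0.1,-0.09,0],[0.133,-0.12,0],[0.166,-0.15,0]], "yaw": [0.04,0.08,0.12,0.16,0.195]}}

```text
time: 2.1
ee_pos: [0.6067, 0.1737, 0.2302]
tcp_rot: [-3.071, -0.399, 0.015]
force: [0.7, -0.1, 0.4]
gripper_width: 1.0
finger_force: 0.0
```

Run:
```python
from h import *
import plant,cv2
f=plant.grab_frame("wrist");cv2.imwrite("pics/w1.png",f["color"]);np.savez("w1.npz",K=f["intrinsics"],T=f["pose"])
bay=[.5469,.2949,.1549]
print(proj(place(bay,np.array([[100,32,12],[100,-32,12],[-70,-32,12],[-70,32,12],[84,0,12],[-58,0,12],[51,0,79]])/1000),*cam("w1")).round(1))
plan(.5973,.3028,.15,.1549)
```

```text
[[157.5 112.1]
 [228.5 119.9]
 [224.  289.9]
 [163.  282.9]
 [193.  134.4]
 [193.4 275.9]
 [163.1 185. ]]
t 2.15 tcp [0.609  0.172  0.2294] tilt 2.56 F [ 0.2 -1.2 -0.4] w 1.004 f 0.0 q6 3.14
toolx head 0.2555 slide [ 0.022  -0.1258  0.085 ] yaw 0.1006
```

View pics/w1.png

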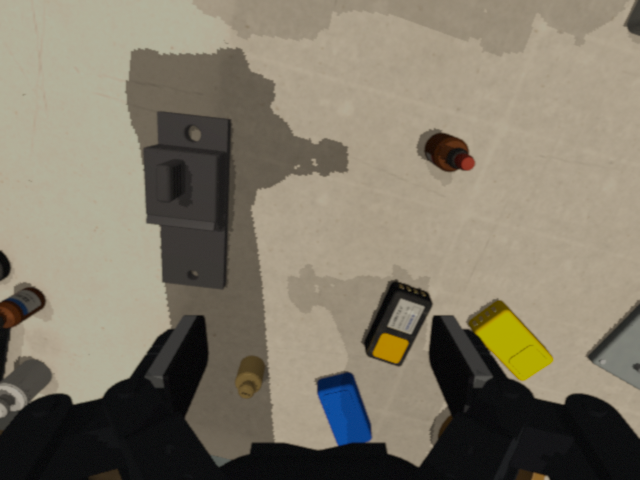

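The wrist view agrees with the fit: holes at (194,133) and (194,274) against predictions of (193,134) and (193,276). The black battery's label side is at (398,325), and the bottle is at (448,152). Joint 6 is at its limit, so I'll turn the tool half a turn back.

>>> {"fn": "drive_tool", "kwargs": {"gripper": [1,1,1,1,1], "slide": [[0,0,0],[0,0,0],[0,0,0],[0,0,0],[0,0,0]], "yaw": [-0.15,-0.3,-0.45,-0.6,-0.75]}}

```text
time: 2.65
ee_pos: [0.6056, 0.1725, 0.2308]
tcp_rot: [-2.708, -1.503, -0.012]
force: [1.3, 0.3, 0.8]
gripper_width: 1.003
finger_force: 0.0
```

>>> {"fn": "drive_tool", "kwargs": {"gripper": [1,1,1,1,1], "slide": [[0,0,0],[0,0,0],[0,0,0],[0,0,0],[0,0,0]], "yaw": [-0.15,-0.3,-0.45,-0.6,-0.75]}}

```text
time: 3.15
ee_pos: [0.6056, 0.1725, 0.2309]
tcp_rot: [-1.973, -2.395, -0.037]
force: [0.6, -0.6, 0.2]
gripper_width: 1.0
finger_force: 0.0
```

>>> {"fn": "drive_tool", "kwargs": {"gripper": [1,1,1,1,1], "slide": [[0,0,0],[0,0,0],[0,0,0],[0,0,0],[0,0,0]], "yaw": [-0.15,-0.3,-0.45,-0.6,-0.75]}}

```text
time: 3.65
ee_pos: [0.6055, 0.1725, 0.2308]
tcp_rot: [-0.962, -2.962, -0.056]
force: [-0.4, 0.2, -0.4]
gripper_width: 0.999
finger_force: 0.0
```

>>> {"fn": "drive_tool", "kwargs": {"gripper": [1,1,1,1,1], "slide": [[0,0,0],[0,0,0],[0,0,0],[0,0,0],[0,0,0]], "yaw": [-0.15,-0.3,-0.45,-0.6,-0.75]}}

```text
time: 4.15
ee_pos: [0.6056, 0.1725, 0.2309]
tcp_rot: [0.191, -3.123, -0.068]
force: [0.8, -0.5, -0.5]
gripper_width: 1.001
finger_force: 0.0
```

```bash
python3 -c "
from h import *
plan(.5973,.3028,.12,.1549)"
```

```text
t 4.15 tcp [0.6056 0.1725 0.2309] tilt 2.59 F [ 0.8 -0.5 -0.5] w 1.001 f 0.0 q6 0.13
toolx head -3.0195 slide [-0.0087  0.1253  0.1164] yaw -0.0328
```

```bash
python3 -c "
from h import *
from plant import state
s=state();M=R.from_rotvec(s['tcp_rot']).as_matrix();print(M.round(4), 'down in tool',(M.T@[0,0,-1]).round(4),s['qpos'].round(4))"
```

```text
[[-0.9925 -0.1213 -0.0146]
 [-0.1218  0.9916  0.0428]
 [ 0.0093  0.0442 -0.999 ]] down in tool [-0.0093 -0.0442  0.999 ] [0.2564 0.3329 0.2203 1.4616 0.0451 0.1344]
```

The clamped pose left a 2.6° tilt across the pads. Overshooting gently at the opposite joint-6 limit should cancel it.

>>> {"fn": "drive_tool", "kwargs": {"gripper": [1,1,1,1,1], "slide": [[0,0,0],[0,0,0],[0,0,0],[0,0,0],[0,0,0]], "yaw": [-0.15,-0.3,-0.45,-0.6,-0.75]}}

```text
time: 4.65
ee_pos: [0.6056, 0.1725, 0.2309]
tcp_rot: [-1.324, 2.843, 0.07]
force: [-0.3, 0.1, 0.1]
gripper_width: 1.0
finger_force: 0.0
```

>>> {"fn": "drive_tool", "kwargs": {"gripper": [1,1,1,1,1], "slide": [[0,0,0],[0,0,0],[0,0,0],[0,0,0],[0,0,0]], "yaw": [-0.15,-0.3,-0.45,-0.6,-0.75]}}

```text
time: 5.15
ee_pos: [0.6056, 0.1725, 0.2308]
tcp_rot: [-2.262, 2.149, 0.063]
force: [0.0, 0.0, 0.3]
gripper_width: 1.001
finger_force: 0.0
```

>>> {"fn": "drive_tool", "kwargs": {"gripper": [1,1,1,1,1], "slide": [[0,0,0],[0,0,0],[0,0,0],[0,0,0],[0,0,0]], "yaw": [-0.15,-0.3,-0.45,-0.6,-0.75]}}

```text
time: 5.65
ee_pos: [0.6056, 0.1725, 0.2308]
tcp_rot: [-2.88, 1.167, 0.046]
force: [-0.4, 0.2, 0.2]
gripper_width: 1.001
finger_force: 0.0
```

>>> {"fn": "drive_tool", "kwargs": {"gripper": [1,1,1,1,1], "slide": [[0,0,0],[0,0,0],[0,0,0],[0,0,0],[0,0,0]], "yaw": [-0.15,-0.3,-0.45,-0.6,-0.75]}}

```text
time: 6.15
ee_pos: [0.6056, 0.1725, 0.2308]
tcp_rot: [-3.099, 0.031, 0.023]
force: [0.7, 1.3, 0.5]
gripper_width: 1.001
finger_force: 0.0
```

>>> {"fn": "drive_tool", "kwargs": {"gripper": [1,1,1,1,1], "slide": [[0,0,0],[0,0,0],[0,0,0],[0,0,0],[0,0,0]], "yaw": [-0.15,-0.3,-0.36,-0.36,-0.36]}}

```text
time: 6.65
ee_pos: [0.5995, 0.1928, 0.231]
tcp_rot: [-3.079, -0.461, 0.006]
force: [-0.0, 0.1, 0.3]
gripper_width: 1.003
finger_force: 0.0
```

```bash
python3 -c "
from h import *
from plant import state
s=state();M=R.from_rotvec(s['tcp_rot']).as_matrix();print('down in tool',(M.T@[0,0,-1]).round(4),s['qpos'].round(4))
plan(.5973,.3028,.12,.1549)"
```

```text
down in tool [-2.000e-04  2.860e-02  9.996e-01] [ 0.2978  0.33    0.2172  1.4577  0.0286 -3.1408]
t 6.65 tcp [0.5995 0.1928 0.231 ] tilt 1.64 F [-0.   0.1  0.3] w 1.003 f 0.0 q6 -3.14
toolx head 0.297 slide [ 0.03   -0.1026  0.114 ] yaw 0.1421
```

Better, but it overshot: the tilt is now +1.6° where it was −2.5°. It responds at about 0.8 × overshoot, so one gentle touch of 0.035 rad at the upper limit should level it, and there is plenty of time.

>>> {"fn": "drive_tool", "kwargs": {"gripper": [1,1,1,1,1], "slide": [[0,0,0],[0,0,0],[0,0,0],[0,0,0],[0,0,0]], "yaw": [0.15,0.3,0.45,0.6,0.75]}}

```text
time: 7.15
ee_pos: [0.5999, 0.192, 0.2312]
tcp_rot: [-3.034, 0.712, 0.022]
force: [0.1, 0.6, -0.1]
gripper_width: 1.003
finger_force: 0.0
```

>>> {"fn": "drive_tool", "kwargs": {"gripper": [1,1,1,1,1], "slide": [[0,0,0],[0,0,0],[0,0,0],[0,0,0],[0,0,0]], "yaw": [0.15,0.3,0.45,0.6,0.75]}}

```text
time: 7.65
ee_pos: [0.5999, 0.192, 0.2311]
tcp_rot: [-2.568, 1.777, 0.035]
force: [-0.1, 0.2, 0.7]
gripper_width: 1.001
finger_force: 0.0
```

>>> {"fn": "drive_tool", "kwargs": {"gripper": [1,1,1,1,1], "slide": [[0,0,0],[0,0,0],[0,0,0],[0,0,0],[0,0,0]], "yaw": [0.15,0.3,0.45,0.6,0.75]}}

```text
time: 8.15
ee_pos: [0.6, 0.192, 0.2312]
tcp_rot: [-1.744, 2.602, 0.043]
force: [-0.4, -0.0, 0.1]
gripper_width: 0.999
finger_force: 0.0
```

>>> {"fn": "drive_tool", "kwargs": {"gripper": [1,1,1,1,1], "slide": [[0,0,0],[0,0,0],[0,0,0],[0,0,0],[0,0,0]], "yaw": [0.15,0.3,0.45,0.6,0.75]}}

```text
time: 8.65
ee_pos: [0.5999, 0.192, 0.2311]
tcp_rot: [0.671, -3.067, -0.045]
force: [0.1, 0.5, 0.0]
gripper_width: 0.999
finger_force: 0.0
```

>>> {"fn": "drive_tool", "kwargs": {"gripper": [1,1,1,1,1], "slide": [[0,0,0],[0,0,0],[0,0,0],[0,0,0],[0,0,0]], "yaw": [0.15,0.3,0.45,0.6,0.75]}}

```text
time: 9.15
ee_pos: [0.5999, 0.192, 0.2311]
tcp_rot: [-0.497, -3.089, -0.041]
force: [-0.6, 0.4, -0.5]
gripper_width: 0.997
finger_force: 0.0
```

>>> {"fn": "drive_tool", "kwargs": {"gripper": [1,1,1,1,1], "slide": [[0,0,0],[0,0,0],[0,0,0],[0,0,0],[0,0,0]], "yaw": [0.15,0.3,0.45,0.6,0.75]}}

```text
time: 9.65
ee_pos: [0.5999, 0.192, 0.2311]
tcp_rot: [-1.59, -2.685, -0.031]
force: [0.4, 0.5, -0.2]
gripper_width: 0.997
finger_force: 0.0
```

>>> {"fn": "drive_tool", "kwargs": {"gripper": [1,1,1,1,1], "slide": [[0,0,0],[0,0,0],[0,0,0],[0,0,0],[0,0,0]], "yaw": [0.15,0.3,0.45,0.6,0.75]}}

```text
time: 10.15
ee_pos: [0.5999, 0.192, 0.2312]
tcp_rot: [-2.458, -1.913, -0.017]
force: [-0.0, -0.3, 0.0]
gripper_width: 0.998
finger_force: 0.0
```

>>> {"fn": "drive_tool", "kwargs": {"gripper": [1,1,1,1,1], "slide": [[0,0,0],[0,0,0],[0,0,0],[0,0,0],[0,0,0]], "yaw": [0.15,0.3,0.45,0.6,0.75]}}

```text
time: 10.65
ee_pos: [0.5999, 0.192, 0.2312]
tcp_rot: [-2.986, -0.879, -0.0]
force: [-0.3, -0.3, 0.2]
gripper_width: 1.001
finger_force: 0.0
```

>>> {"fn": "drive_tool", "kwargs": {"gripper": [1,1,1,1,1], "slide": [[0,0,0],[0,0,0],[0,0,0],[0,0,0],[0,0,0]], "yaw": [0.14,0.28,0.317,0.317,0.317]}}

```text
time: 11.15
ee_pos: [0.6026, 0.1827, 0.2313]
tcp_rot: [-3.076, -0.43, 0.008]
force: [-0.1, -0.0, 1.0]
gripper_width: 0.996
finger_force: 0.0
```

```bash
python3 -c "
from h import *
from plant import state
s=state();M=R.from_rotvec(s['tcp_rot']).as_matrix();print('down in tool',(M.T@[0,0,-1]).round(4),s['qpos'].round(4))
plan(.5973,.3028,.12,.1549)"
```

```text
down in tool [3.000e-04 3.630e-02 9.993e-01] [0.2774 0.3305 0.2181 1.4588 0.0363 3.1411]
t 11.15 tcp [0.6026 0.1827 0.2313] tilt 2.08 F [-0.1 -0.   1. ] w 0.996 f 0.0 q6 3.14
toolx head 0.2779 slide [ 0.0278 -0.1128  0.1154] yaw 0.123
```

>>> {"fn": "drive_tool", "kwargs": {"gripper": [1,1,1,1,1], "slide": [[0,-0.01,0],[0,-0.02,0],[0,-0.03,0],[0,-0.03,0],[0,-0.03,0]], "yaw": [0,0,0,0,0]}}

```text
time: 11.65
ee_pos: [0.5978, 0.2007, 0.2325]
tcp_rot: [-3.061, -0.468, 0.011]
force: [0.2, -1.1, -0.3]
gripper_width: 0.998
finger_force: 0.0
```

```bash
python3 -c "
from h import *
from plant import state
s=state();M=R.from_rotvec(s['tcp_rot']).as_matrix();print('down in tool',(M.T@[0,0,-1]).round(4),s['qpos'].round(4))
plan(.5973,.3028,.12,.1549)"
```

```text
down in tool [1.000e-04 4.610e-02 9.989e-01] [0.3022 0.3321 0.2227 1.4616 0.0461 3.1407]
t 11.65 tcp [0.5978 0.2007 0.2325] tilt 2.64 F [ 0.2 -1.1 -0.3] w 0.998 f 0.0 q6 3.14
toolx head 0.3032 slide [ 0.03   -0.0924  0.1168] yaw 0.1483
```

Correction: the tilt stays fixed in the arm's frame (joint 5). Overshoot at the upper limit adds to it and at the lower limit subtracts, by about 0.2 × overshoot. So I need about 0.23 rad of overshoot at the lower limit.

>>> {"fn": "drive_tool", "kwargs": {"gripper": [1,1,1,1,1], "slide": [[0,0,0],[0,0,0],[0,0,0],[0,0,0],[0,0,0]], "yaw": [-0.15,-0.3,-0.45,-0.6,-0.75]}}

```text
time: 12.15
ee_pos: [0.598, 0.2001, 0.2324]
tcp_rot: [-2.673, -1.563, -0.016]
force: [0.3, 0.7, -0.4]
gripper_width: 1.0
finger_force: 0.0
```

>>> {"fn": "drive_tool", "kwargs": {"gripper": [1,1,1,1,1], "slide": [[0,0,0],[0,0,0],[0,0,0],[0,0,0],[0,0,0]], "yaw": [-0.15,-0.3,-0.45,-0.6,-0.75]}}

```text
time: 12.65
ee_pos: [0.5979, 0.2002, 0.2324]
tcp_rot: [-1.918, -2.439, -0.04]
force: [0.1, -0.2, 0.1]
gripper_width: 1.001
finger_force: 0.0
```

>>> {"fn": "drive_tool", "kwargs": {"gripper": [1,1,1,1,1], "slide": [[0,0,0],[0,0,0],[0,0,0],[0,0,0],[0,0,0]], "yaw": [-0.15,-0.3,-0.45,-0.6,-0.75]}}

```text
time: 13.15
ee_pos: [0.5979, 0.2001, 0.2324]
tcp_rot: [-0.895, -2.984, -0.059]
force: [0.6, 1.1, -0.5]
gripper_width: 0.996
finger_force: 0.0
```

>>> {"fn": "drive_tool", "kwargs": {"gripper": [1,1,1,1,1], "slide": [[0,0,0],[0,0,0],[0,0,0],[0,0,0],[0,0,0]], "yaw": [-0.15,-0.3,-0.45,-0.6,-0.75]}}

```text
time: 13.65
ee_pos: [0.598, 0.2001, 0.2324]
tcp_rot: [0.261, -3.12, -0.07]
force: [-0.0, 0.4, -0.2]
gripper_width: 1.004
finger_force: 0.0
```

>>> {"fn": "drive_tool", "kwargs": {"gripper": [1,1,1,1,1], "slide": [[0,0,0],[0,0,0],[0,0,0],[0,0,0],[0,0,0]], "yaw": [-0.15,-0.3,-0.45,-0.6,-0.75]}}

```text
time: 14.15
ee_pos: [0.5979, 0.2002, 0.2324]
tcp_rot: [-1.387, 2.81, 0.071]
force: [0.6, -0.4, 0.2]
gripper_width: 0.999
finger_force: 0.0
```

>>> {"fn": "drive_tool", "kwargs": {"gripper": [1,1,1,1,1], "slide": [[0,0,0],[0,0,0],[0,0,0],[0,0,0],[0,0,0]], "yaw": [-0.15,-0.3,-0.45,-0.6,-0.75]}}

```text
time: 14.65
ee_pos: [0.598, 0.2001, 0.2324]
tcp_rot: [-2.308, 2.096, 0.062]
force: [-0.8, 0.4, -0.4]
gripper_width: 0.996
finger_force: 0.0
```

>>> {"fn": "drive_tool", "kwargs": {"gripper": [1,1,1,1,1], "slide": [[0,0,0],[0,0,0],[0,0,0],[0,0,0],[0,0,0]], "yaw": [-0.15,-0.3,-0.45,-0.6,-0.75]}}

```text
time: 15.15
ee_pos: [0.5979, 0.2001, 0.2324]
tcp_rot: [-2.904, 1.101, 0.044]
force: [-0.4, 0.3, 0.0]
gripper_width: 1.004
finger_force: 0.0
```

>>> {"fn": "drive_tool", "kwargs": {"gripper": [1,1,1,1,1], "slide": [[0,0,0],[0,0,0],[0,0,0],[0,0,0],[0,0,0]], "yaw": [-0.15,-0.3,-0.45,-0.6,-0.75]}}

```text
time: 15.65
ee_pos: [0.598, 0.2002, 0.2324]
tcp_rot: [-3.097, -0.039, 0.021]
force: [0.3, -0.3, -0.3]
gripper_width: 0.998
finger_force: 0.0
```

>>> {"fn": "drive_tool", "kwargs": {"gripper": [1,1,1,1,1], "slide": [[0,0,0],[0,0,0],[0,0,0],[0,0,0],[0,0,0]], "yaw": [-0.15,-0.28,-0.35,-0.42,-0.46]}}

```text
time: 16.15
ee_pos: [0.5791, 0.2455, 0.2324]
tcp_rot: [-3.071, -0.616, -0.007]
force: [0.4, 0.3, 0.4]
gripper_width: 0.998
finger_force: 0.0
```

```bash
python3 -c "
from h import *
from plant import state
s=state();print(s['qpos'].round(4))
plan(.5973,.3028,.12,.1549)"
```

```text
[ 0.397   0.3231  0.2108  1.4521  0.0084 -3.1406]
t 16.15 tcp [0.5791 0.2455 0.2324] tilt 0.6 F [0.4 0.3 0.4] w 0.998 f 0.0 q6 -3.14
toolx head 0.396 slide [ 0.0382 -0.0449  0.113 ] yaw 0.2411
```

The tilt is down to 0.6°, which is fine. Now I'll turn to the mid-range grasp heading while moving over the fin.

>>> {"fn": "drive_tool", "kwargs": {"gripper": [1,1,1,1,1], "slide": [[0.008,-0.009,0.01],[0.016,-0.018,0.02],[0.023,-0.027,0.03],[0.031,-0.036,0.04],[0.038,-0.045,0.05]], "yaw": [0.148,0.296,0.444,0.592,0.74]}}

```text
time: 16.65
ee_pos: [0.5976, 0.3016, 0.1826]
tcp_rot: [-3.083, 0.548, -0.001]
force: [-0.8, -1.2, 0.3]
gripper_width: 1.001
finger_force: 0.0
```

>>> {"fn": "drive_tool", "kwargs": {"gripper": [1,1,1,1,1], "slide": [[0,0,0],[0,0,0],[0,0,0],[0,0,0],[0,0,0]], "yaw": [0.148,0.296,0.444,0.592,0.74]}}

```text
time: 17.15
ee_pos: [0.5974, 0.3011, 0.183]
tcp_rot: [-2.676, 1.626, 0.005]
force: [-0.5, -0.5, 0.6]
gripper_width: 1.002
finger_force: 0.0
```

>>> {"fn": "drive_tool", "kwargs": {"gripper": [1,1,1,1,1], "slide": [[0,0,0],[0,0,0],[0,0,0],[0,0,0],[0,0,0]], "yaw": [0.148,0.296,0.444,0.592,0.74]}}

```text
time: 17.65
ee_pos: [0.5974, 0.3011, 0.183]
tcp_rot: [-1.908, 2.485, 0.01]
force: [-0.7, 0.8, 0.4]
gripper_width: 1.003
finger_force: 0.0
```

>>> {"fn": "drive_tool", "kwargs": {"gripper": [1,1,1,1,1], "slide": [[0,0,0],[0,0,0],[0,0,0],[0,0,0],[0,0,0]], "yaw": [0.148,0.296,0.444,0.592,0.74]}}

```text
time: 18.15
ee_pos: [0.5974, 0.3011, 0.183]
tcp_rot: [-0.881, 3.01, 0.014]
force: [1.3, 0.2, -0.3]
gripper_width: 1.0
finger_force: 0.0
```

>>> {"fn": "drive_tool", "kwargs": {"gripper": [1,1,1,1,1], "slide": [[0,0,0],[0,0,0],[0,0,0],[0,0,0],[0,0,0]], "yaw": [0.14,0.28,0.42,0.422,0.422]}}

```text
time: 18.65
ee_pos: [0.5974, 0.3011, 0.183]
tcp_rot: [-0.246, 3.128, 0.016]
force: [0.2, 0.1, 0.5]
gripper_width: 1.0
finger_force: 0.0
```

```bash
python3 -c "
from h import *
import plant,cv2
plan(.5973,.3028,.05,.1549)
f=plant.grab_frame('wrist');cv2.imwrite('pics/w2.png',f['color']);np.savez('w2.npz',K=f['intrinsics'],T=f['pose'])
bay=[.5469,.2949,.1549]
print(proj(place(bay,np.array([[84,0,12],[-58,0,12],[36,6,79],[36,-6,79],[66,6,79],[66,-6,79]])/1000),*cam('w2')).round(1))
"
```

```text
t 18.65 tcp [0.5974 0.3011 0.183 ] tilt 0.61 F [0.2 0.1 0.5] w 1.0 f 0.0 q6 0.31
toolx head -2.9845 slide [0.0004 0.0003 0.133 ] yaw 0.0021
[[317.8 245.9]
 [318.2  65.1]
 [328.1 213. ]
 [309.7 213. ]
 [327.6 255.7]
 [309.9 255.7]]
```

View pics/w2.png

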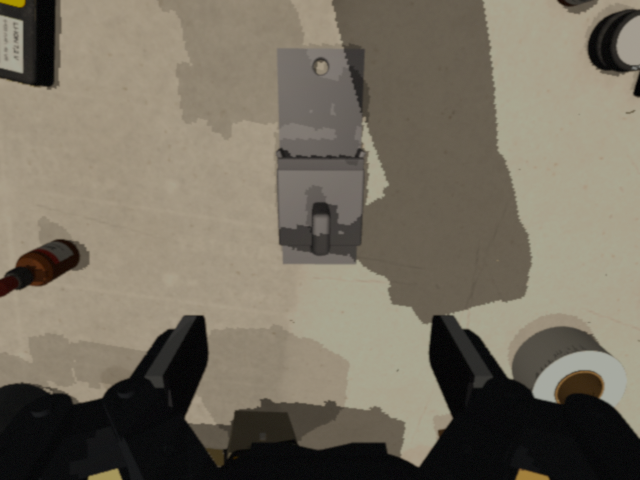

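The wrist view is aligned: the fin top is centred at (321,234) against a prediction of (319,234), and the small hole at (320,66) against (318,65), about 1.4 mm off. The gripper will centre that out. I'll descend and grip.

>>> {"fn": "drive_tool", "kwargs": {"gripper": [1,1,1,1,1], "slide": [[0,0.001,0.04],[0,0.001,0.08],[0,0.001,0.11],[0,0.001,0.125],[0,0.001,0.133]], "yaw": [0,0,0,0,0]}}

```text
time: 19.2
ee_pos: [0.5966, 0.3031, 0.0479]
tcp_rot: [-0.244, 3.132, 0.014]
force: [-0.6, -0.1, -0.2]
gripper_width: 0.998
finger_force: 0.0
```

>>> {"fn": "drive_tool", "kwargs": {"gripper": [0,0,0,0,0], "slide": [[0,0,0],[0,0,0],[0,0,0],[0,0,0],[0,0,0]], "yaw": [0,0,0,0,0], "squeeze": 70}}

```text
time: 19.7
ee_pos: [0.598, 0.3038, 0.0509]
tcp_rot: [-0.241, 3.128, 0.017]
force: [-0.2, 1.8, 2.5]
gripper_width: 0.142
finger_force: 2.7
```

>>> {"fn": "drive_tool", "kwargs": {"gripper": [0,0,0,0,0], "slide": [[0,0,0],[0,0,0],[0,0,0],[0,0,0],[0,0,0]], "yaw": [0,0,0,0,0]}}

```text
time: 20.2
ee_pos: [0.5981, 0.304, 0.0511]
tcp_rot: [-0.241, 3.127, 0.017]
force: [-1.3, 0.2, 6.9]
gripper_width: 0.124
finger_force: 69.6
```

>>> {"fn": "drive_tool", "kwargs": {"gripper": [0,0,0,0,0], "slide": [[0,0,-0.02],[0,0,-0.05],[0,0,-0.08],[0,0,-0.11],[0,0,-0.12]], "yaw": [0,0,0,0,0]}}

```text
time: 20.7
ee_pos: [0.5981, 0.3026, 0.1726]
tcp_rot: [-0.241, 3.126, 0.018]
force: [0.5, 0.4, -3.2]
gripper_width: 0.124
finger_force: 68.8
```

```bash
python3 -c "
from h import *
t=place([.5737,-.2027,-.2596],[[.051,0,0]])[0];print(t)
plan(t[0],t[1],.17,-.2596)"
```

```text
[ 0.62299113 -0.21579139  0.        ]
t 20.7 tcp [0.5981 0.3026 0.1726] tilt 0.74 F [ 0.5  0.4 -3.2] w 0.124 f 68.8 q6 0.31
toolx head -2.9877 slide [ 0.0549 -0.5161 -0.0033] yaw 0.4135
```

>>> {"fn": "drive_tool", "kwargs": {"gripper": [0,0,0,0,0], "slide": [[0.003,-0.025,0],[0.006,-0.06,0],[0.01,-0.1,0],[0.014,-0.14,0],[0.018,-0.175,0]], "yaw": [0,0,0,0,0]}}

```text
time: 21.2
ee_pos: [0.6055, 0.1247, 0.1662]
tcp_rot: [-0.241, 3.132, 0.015]
force: [-0.6, 0.5, -5.2]
gripper_width: 0.125
finger_force: 68.8
```

>>> {"fn": "drive_tool", "kwargs": {"gripper": [0,0,0,0,0], "slide": [[0.004,-0.035,0],[0.008,-0.07,0],[0.012,-0.11,0],[0.016,-0.15,0],[0.02,-0.185,0]], "yaw": [0,0,0,0,0]}}

```text
time: 21.7
ee_pos: [0.6141, -0.0612, 0.1643]
tcp_rot: [-0.241, 3.132, 0.016]
force: [0.5, 0.7, -5.2]
gripper_width: 0.125
finger_force: 68.8
```

>>> {"fn": "drive_tool", "kwargs": {"gripper": [0,0,0,0,0], "slide": [[0.004,-0.035,0],[0.008,-0.07,0],[0.012,-0.105,0],[0.015,-0.14,0],[0.017,-0.156,0]], "yaw": [0.08,0.17,0.26,0.35,0.413]}}

```text
time: 22.2
ee_pos: [0.6212, -0.2189, 0.1623]
tcp_rot: [-0.415, -3.112, -0.016]
force: [-0.2, -0.3, -4.0]
gripper_width: 0.131
finger_force: 69.0
```

>>> {"fn": "drive_tool", "kwargs": {"gripper": [0,0,0,0,0], "slide": [[0,0,0],[0,0,0],[0,0,0],[0,0,0],[0,0,0]], "yaw": [0,0,0,0,0]}}

```text
time: 22.7
ee_pos: [0.6221, -0.215, 0.1648]
tcp_rot: [0.403, 3.114, 0.017]
force: [0.4, -0.1, -3.6]
gripper_width: 0.129
finger_force: 69.0
```

```bash
python3 -c "
from h import *
import plant,cv2
plan(.623,-.2158,.10,-.2596)
o=np.zeros((560,800,3),np.uint8)
f=plant.grab_frame('wrist');np.savez('w3.npz',K=f['intrinsics'],T=f['pose'])
o[:,:400]=cv2.resize(f['color'][0:280,220:420],(400,560))
g=plant.grab_frame('top');o[:,400:]=cv2.resize(g['color'][120:260,405:505],(400,560),interpolation=cv2.INTER_CUBIC)
cv2.imwrite('pics/w3.png',o)
ch=[.5737,-.2027,-.2596]
print(proj(place(ch,np.array([[84,0,22],[-58,0,22],[-80,42,12],[-80,-42,12]])/1000),*cam('w3')).round(1))
"
```

```text
t 22.7 tcp [ 0.6221 -0.215   0.1648] tilt 0.62 F [ 0.4 -0.1 -3.6] w 0.129 f 69.0 q6 -0.08
toolx head 2.884 slide [-0.001  -0.0012  0.0648] yaw 0.002
[[314.9 260.5]
 [314.8  64.1]
 [376.8  30.3]
 [252.4  29.7]]
```

View pics/w3.png

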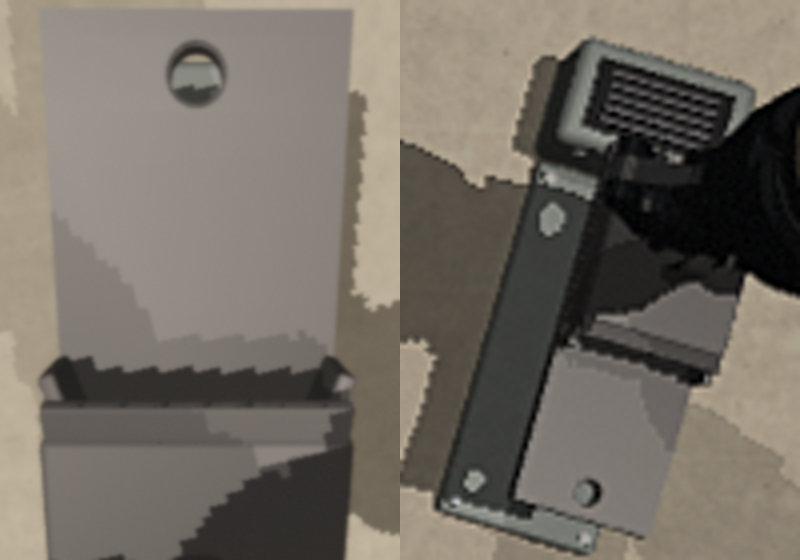

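```bash
python3 -c "
from h import *
K,T=cam('w3')
def ray(u,v,z):
    d=T[:3,:3]@np.linalg.solve(K,[u,v,1]);return T[:3,3]+d*(z-T[2,3])/d[2]
z=.1258
c=lambda x,y:(220+(x+.5)/2-.5,(y+.5)/2-.5)
for n,p in (('hole',(196,74)),('L',(40,10)),('R',(353,8))): print(n,ray(*c(*p),z).round(4))
L=ray(*c(40,10),z);Rr=ray(*c(353,8),z);print('width',np.linalg.norm(L-Rr),'yaw',np.arctan2(*( (L-Rr)[:2]*[-1,1])).round(4))
# predicted bay pose from tcp
import plant
s=plant.state();p=s['ee_pos']
print('peg now',place([.5737,-.2027,-.2596],[[-.058,0,0],[-.07,.032,0],[-.07,-.032,0]]).round(4))
K,T=cam('top');print('top hole',ray((187+.5)/4-.5+405,(491+.5)/4-.5+120,z).round(4), ray((114+.5)/4-.5+405,(500+.5)/4-.5+120,z).round(4), ray((245+.5)/4-.5+405,(540+.5)/4-.5+120,z).round(4))
"
```

```text
hole [ 0.5164 -0.1865  0.1258]
L [ 0.497  -0.2142  0.1258]
R [ 0.5128 -0.1524  0.1258]
width 0.0637745808884025 yaw 2.8921
peg now [[ 0.5176 -0.1878  0.    ]
 [ 0.5143 -0.1538  0.    ]
 [ 0.4978 -0.2157  0.    ]]
top hole [ 0.5169 -0.1861  0.1258] [ 0.5119 -0.1533  0.1258] [ 0.4956 -0.2126  0.1258]
```

The two cameras agree on the held bay: the small hole is at (0.5164,−0.1865) and the top camera gives (0.5169,−0.1861). The peg is at (0.5176,−0.1878), so the correction is about 1 mm. I'll lower the bay to just above the pegs and look again.

>>> {"fn": "drive_tool", "kwargs": {"gripper": [0,0,0,0,0], "slide": [[-0.001,-0.001,0.03],[-0.001,-0.001,0.06],[-0.001,-0.001,0.076],[-0.001,-0.001,0.08],[-0.001,-0.001,0.08]], "yaw": [0.005,0.005,0.005,0.005,0.005]}}

```text
time: 23.3
ee_pos: [0.6227, -0.2161, 0.0844]
tcp_rot: [0.413, 3.114, 0.017]
force: [-0.3, 0.1, -3.3]
gripper_width: 0.128
finger_force: 68.8
```

```bash
python3 -c "
from h import *
import plant,cv2
plan(.623,-.2158,.063,-.2596)
f=plant.grab_frame('wrist');np.savez('w4.npz',K=f['intrinsics'],T=f['pose'])
o=np.zeros((600,800,3),np.uint8)
o[:,:480]=cv2.resize(f['color'][0:100,280:360],(480,600),interpolation=cv2.INTER_CUBIC)
g=plant.grab_frame('top');o[:400,480:]=cv2.resize(g['color'][210:260,410:450],(320,400),interpolation=cv2.INTER_CUBIC)
cv2.imwrite('pics/w4.png',o)
ch=[.5737,-.2027,-.2596]
print('peg top in crop',(proj(place(ch,np.array([[-58,0,22],[-58,0,12]])/1000),*cam('w4'))-[280,0]).round(1)*6)
"
```

```text
t 23.3 tcp [ 0.6227 -0.2161  0.0844] tilt 0.62 F [-0.3  0.1 -3.3] w 0.128 f 68.8 q6 -0.08
toolx head 2.8778 slide [-0.0002  0.0001  0.0214] yaw -0.0042
peg top in crop [[213.6 279. ]
 [213.  295.8]]
```

View pics/w4.png

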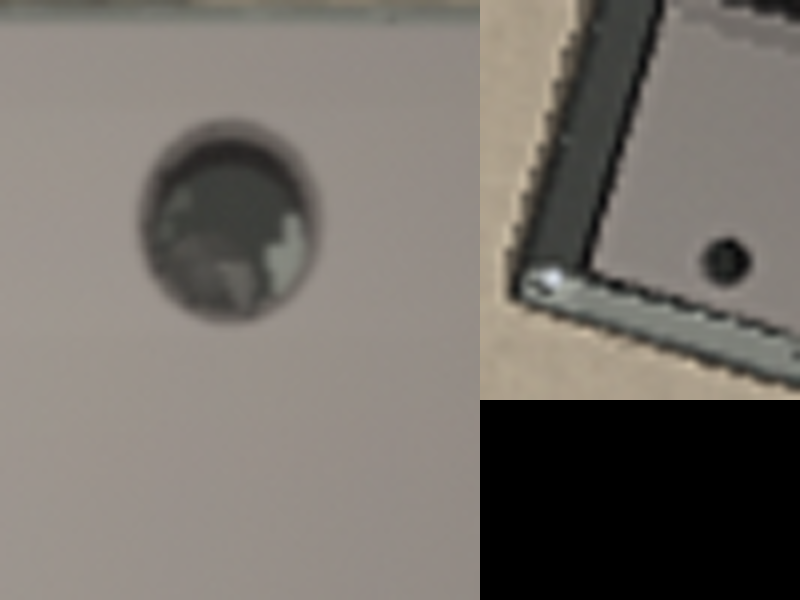

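Inside the small hole, whose centre is at crop (230,222), the peg shows low and to the left at about (214,275). Allowing for height, the hole is about 1 mm too far front and 0.9 mm too far in +y. I'll correct that and lower the bay.

>>> {"fn": "drive_tool", "kwargs": {"gripper": [0,0,0,0,0], "slide": [[-0.001,-0.0008,0],[-0.001,-0.0008,0.007],[-0.001,-0.0008,0.013],[-0.001,-0.0008,0.018],[-0.001,-0.0008,0.0215]], "yaw": [-0.003,-0.003,-0.003,-0.003,-0.003]}}

```text
time: 23.9
ee_pos: [0.6232, -0.2167, 0.0631]
tcp_rot: [0.409, 3.115, 0.018]
force: [-7.4, 3.8, 18.5]
gripper_width: 0.124
finger_force: 72.2
```

>>> {"fn": "drive_tool", "kwargs": {"gripper": [0,0,0,0,0], "slide": [[0,0,0],[0,0,0.001],[0,0,0.001],[0,0,0.001],[0,0,0.001]], "yaw": [0,0,0,0,0]}}

```text
time: 24.4
ee_pos: [0.6236, -0.217, 0.0633]
tcp_rot: [0.409, 3.113, 0.017]
force: [-3.7, 2.4, 5.8]
gripper_width: 0.128
finger_force: 70.3
```

The height matches fully seated (expected 0.063). Release.

>>> {"fn": "drive_tool", "kwargs": {"gripper": [1,1,1,1,1], "slide": [[0,0,0],[0,0,0],[0,0,0],[0,0,0],[0,0,0]], "yaw": [0,0,0,0,0]}}

```text
time: 24.9
ee_pos: [0.6238, -0.2172, 0.0621]
tcp_rot: [0.409, 3.114, 0.017]
force: [0.4, 0.7, -0.5]
gripper_width: 0.956
finger_force: 0.0
```

>>> {"fn": "drive_tool", "kwargs": {"gripper": [1,1,1,1,1], "slide": [[0,0,0],[0,0,-0.04],[0,0,-0.08],[0,0,-0.12],[0,0,-0.14]], "yaw": [0,0,0,0,0]}}

```text
time: 25.4
ee_pos: [0.6244, -0.219, 0.2065]
tcp_rot: [0.408, 3.109, 0.015]
force: [0.1, 0.1, -0.3]
gripper_width: 1.003
finger_force: 0.0
```

```bash
python3 -c "
from h import *
import plant,cv2
f=plant.grab_frame('wrist');np.savez('w5.npz',K=f['intrinsics'],T=f['pose'])
o=np.zeros((600,800,3),np.uint8)
o[:,:500]=cv2.resize(f['color'][0:300,200:450],(500,600),interpolation=cv2.INTER_CUBIC)
g=plant.grab_frame('scene')['color'];o[:400,500:]=cv2.resize(g[150:250,330:450],(300,400),interpolation=cv2.INTER_CUBIC) if 0 else cv2.resize(g[160:260,345:445],(300,400))
cv2.imwrite('pics/w5.png',o)
ch=[.5737,-.2027,-.2596]
print('pred crop',(proj(place(ch,np.array([[-58,0,22],[84,0,22],[-58,0,24],[84,0,24],[-70,32,24],[-70,-32,24],[100,32,24],[100,-32,24]])/1000),*cam('w5'))-[200,0]).round(1)*2)
b=[.4942,.0679,-1.6324+np.pi/2]
t=place(b,[[-.029,0,0]])[0];print(t);plan(t[0],t[1],.1,b[2])
"
```

```text
pred crop [[237.  126.6]
 [237.2 476.4]
 [237.  126.2]
 [237.4 478. ]
 [322.2  91.2]
 [151.6  91.2]
 [308.8 511.2]
 [165.8 512. ]]
[0.46525501 0.06968538 0.        ]
t 25.5 tcp [ 0.6249 -0.2192  0.2065] tilt 0.69 F [1.2 0.1 0.7] w 1.001 f 0.0 q6 -0.08
toolx head 2.8805 slide [0.2295 0.2368 0.1074] yaw -0.1995
```

View pics/w5.png

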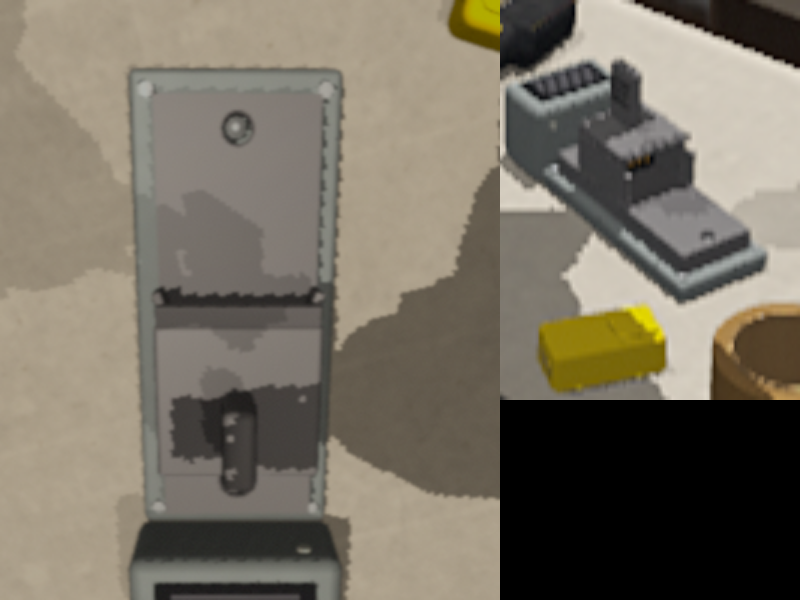

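The bay is seated: the small peg shows through its hole at crop (238,128) against a prediction of (237,126), and the plate margins are even. Next is the battery.

>>> {"fn": "drive_tool", "kwargs": {"gripper": [1,1,1,1,1], "slide": [[0.023,0.024,0],[0.046,0.048,0],[0.07,0.072,0],[0.092,0.095,0],[0.115,0.118,0]], "yaw": [0,0,0,0,0]}}

```text
time: 26.0
ee_pos: [0.5416, -0.0738, 0.2021]
tcp_rot: [-0.409, -3.114, -0.017]
force: [0.4, 0.7, 0.1]
gripper_width: 0.998
finger_force: 0.0
```

>>> {"fn": "drive_tool", "kwargs": {"gripper": [1,1,1,1,1], "slide": [[0.023,0.024,0.01],[0.046,0.048,0.02],[0.07,0.072,0.03],[0.092,0.095,0.04],[0.115,0.119,0.05]], "yaw": [-0.04,-0.08,-0.12,-0.16,-0.2]}}

```text
time: 26.5
ee_pos: [0.4611, 0.0711, 0.1533]
tcp_rot: [0.094, 3.139, 0.016]
force: [-0.2, -0.2, 0.2]
gripper_width: 1.003
finger_force: 0.0
```

>>> {"fn": "drive_tool", "kwargs": {"gripper": [1,1,1,1,1], "slide": [[0,0,0],[0,0,0],[0,0,0],[0,0,0],[0,0,0]], "yaw": [0,0,0,0,0]}}

```text
time: 27.0
ee_pos: [0.463, 0.0695, 0.1548]
tcp_rot: [0.098, 3.138, 0.016]
force: [-0.4, 0.5, -1.0]
gripper_width: 0.995
finger_force: 0.0
```

```bash
python3 -c "
from h import *
import plant,cv2
f=plant.grab_frame('wrist');np.savez('w6.npz',K=f['intrinsics'],T=f['pose'])
cv2.imwrite('pics/w6.png',cv2.resize(f['color'][80:330,200:440],None,fx=2.4,fy=2.4,interpolation=cv2.INTER_CUBIC))
b=[.4942,.0679,-1.6324]
print('pred crop',((proj(place(b,np.array([[22,43.5,21],[22,-43.5,21],[-22,-43.5,21],[-22,43.5,21]])/1000),*cam('w6'))-[200,80])*2.4).round(0))
t=place([b[0],b[1],b[2]+np.pi/2],[[-.029,0,0]])[0];plan(t[0],t[1],.1,b[2]+np.pi/2)
"
```

```text
pred crop [[213. 555.]
 [206. 302.]
 [351. 301.]
 [345. 555.]]
t 27.05 tcp [0.463  0.0696 0.1549] tilt 0.62 F [ 0.4 -0.4 -1. ] w 1.002 f 0.0 q6 0.21
toolx head 3.0791 slide [-0.0021 -0.0004  0.0549] yaw -0.0009
```

View pics/w6.png

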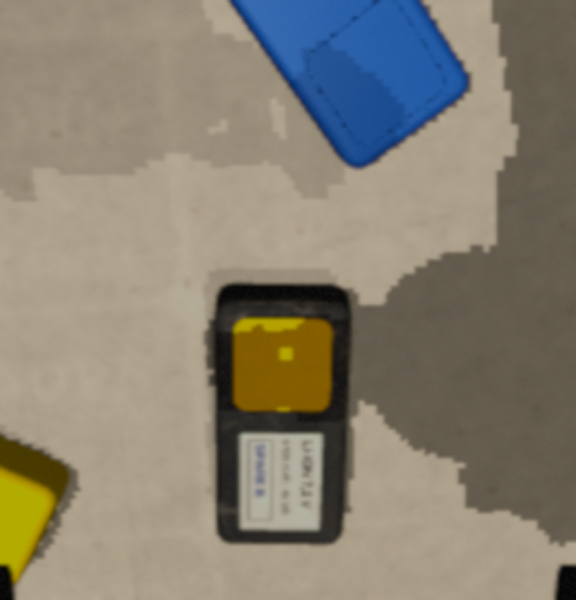

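The battery outline is at crop x 216–351 and y 287–543, with its front face visible at the top. The top edge and width agree with the fit within 1–3 mm. I'll descend and grip near the trailing end.

>>> {"fn": "drive_tool", "kwargs": {"gripper": [1,1,1,1,1], "slide": [[-0.001,0.0005,0.04],[-0.001,0.0005,0.08],[-0.001,0.0005,0.12],[-0.001,0.0005,0.14],[-0.001,0.0005,0.152]], "yaw": [0,0,0,0,0]}}

```text
time: 27.55
ee_pos: [0.4628, 0.0717, 0.0008]
tcp_rot: [-0.097, -3.139, -0.016]
force: [-0.0, -0.3, -0.0]
gripper_width: 1.0
finger_force: 0.0
```

>>> {"fn": "drive_tool", "kwargs": {"gripper": [0,0,0,0,0], "slide": [[0,0,0],[0,0,0],[0,0,0],[0,0,0],[0,0,0]], "yaw": [0,0,0,0,0], "squeeze": 60}}

```text
time: 28.05
ee_pos: [0.4654, 0.0721, 0.0048]
tcp_rot: [0.096, 3.134, 0.016]
force: [-0.6, -1.8, 4.9]
gripper_width: 0.506
finger_force: 61.0
```

>>> {"fn": "drive_tool", "kwargs": {"gripper": [0,0,0,0,0], "slide": [[0,0,0],[0,0,0],[0,0,0],[0,0,-0.01],[0,0,-0.03]], "yaw": [0,0,0,0,0]}}

```text
time: 28.55
ee_pos: [0.4628, 0.0718, 0.0329]
tcp_rot: [0.096, 3.14, 0.016]
force: [0.0, 0.2, -2.3]
gripper_width: 0.499
finger_force: 60.9
```

```bash
python3 -c "
from h import *
ch=[.5737,-.2027,-.2596]
t=place(ch,[[-.07,0,0]])[0];print(t);plan(t[0],t[1],.08,ch[2])"
```

```text
[ 0.50604551 -0.18473142  0.        ]
t 28.55 tcp [0.4628 0.0718 0.0329] tilt 0.59 F [ 0.   0.2 -2.3] w 0.499 f 60.9 q6 0.21
toolx head 3.0806 slide [-0.0588 -0.253  -0.0498] yaw 0.1986
```

>>> {"fn": "drive_tool", "kwargs": {"gripper": [0,0,0,0,0], "slide": [[0,0,-0.03],[-0.003,-0.02,-0.05],[-0.008,-0.055,-0.05],[-0.012,-0.09,-0.05],[-0.017,-0.124,-0.05]], "yaw": [0,0,0,0,0]}}

```text
time: 29.05
ee_pos: [0.4733, -0.0545, 0.0829]
tcp_rot: [0.095, 3.136, 0.017]
force: [1.2, -0.2, -2.4]
gripper_width: 0.5
finger_force: 61.0
```

>>> {"fn": "drive_tool", "kwargs": {"gripper": [0,0,0,0,0], "slide": [[-0.004,-0.03,0],[-0.008,-0.06,0],[-0.012,-0.09,0],[-0.016,-0.115,0],[-0.017,-0.124,0]], "yaw": [0.04,0.08,0.12,0.16,0.199]}}

```text
time: 29.55
ee_pos: [0.4829, -0.1802, 0.0811]
tcp_rot: [0.414, 3.112, 0.016]
force: [0.4, 0.0, -1.8]
gripper_width: 0.501
finger_force: 61.1
```

>>> {"fn": "drive_tool", "kwargs": {"gripper": [0,0,0,0,0], "slide": [[0,0,0],[0,0,0],[0,0,0],[0,0,0],[0,0,0]], "yaw": [0,0,0,0,0]}}

```text
time: 30.05
ee_pos: [0.4825, -0.1774, 0.0803]
tcp_rot: [0.405, 3.114, 0.017]
force: [0.1, -0.5, -2.1]
gripper_width: 0.498
finger_force: 61.1
```

```bash
python3 -c "
from h import *
import plant,cv2
ch=[.5737,-.2027,-.2596]
t=place(ch,[[-.095,0,0]])[0];print(t);plan(t[0],t[1],.035,ch[2])
f=plant.grab_frame('top');np.savez('t7.npz',K=f['intrinsics'],T=f['pose'])
cv2.imwrite('pics/t7.png',cv2.resize(f['color'][180:330,390:500],None,fx=4,fy=4,interpolation=cv2.INTER_CUBIC))
print(((proj(place(ch,np.array([[-22.5,22,89],[-22.5,-22,89],[-70,32,24],[-70,-32,24],[-58,0,24]])/1000),*cam('t7'))-[390,180])*4).round(0))
"
```

```text
[ 0.48188319 -0.17831407  0.        ]
t 30.05 tcp [ 0.4825 -0.1774  0.0803] tilt 0.62 F [ 0.1 -0.5 -2.1] w 0.498 f 61.1 q6 -0.1
toolx head 2.8828 slide [ 0.0004 -0.0015  0.0453] yaw 0.0008
[[202. 163.]
 [292. 190.]
 [123. 254.]
 [245. 290.]
 [191. 250.]]
```

>>> {"fn": "drive_tool", "kwargs": {"gripper": [0,0,0,0,0], "slide": [[0,-0.0025,0.02],[0,-0.0025,0.035],[0,-0.0025,0.043],[0,-0.0025,0.048],[0,-0.0025,0.05]], "yaw": [0,0,0,0,0]}}

```text
time: 30.6
ee_pos: [0.482, -0.1799, 0.03]
tcp_rot: [0.407, 3.114, 0.017]
force: [-1.2, -0.4, -1.9]
gripper_width: 0.501
finger_force: 61.0
```

>>> {"fn": "drive_tool", "kwargs": {"gripper": [0,0,0,0,0], "slide": [[0,0,0.001],[0,0,0.0015],[0,0,0.0015],[0,0,0.0015],[0,0,0.0015]], "yaw": [0,0,0,0,0]}}

```text
time: 31.1
ee_pos: [0.4824, -0.1802, 0.0291]
tcp_rot: [0.407, 3.113, 0.016]
force: [0.2, 1.0, -1.2]
gripper_width: 0.501
finger_force: 61.2
```

>>> {"fn": "drive_tool", "kwargs": {"gripper": [0,0,0,0,0], "slide": [[0,0,0.001],[0,0,0.0015],[0,0,0.0015],[-0.004,0,0.0015],[-0.01,0,0.0015]], "yaw": [0,0,0,0,0]}}

```text
time: 31.6
ee_pos: [0.4895, -0.1823, 0.0286]
tcp_rot: [-0.408, -3.113, -0.016]
force: [-13.9, 2.4, 18.4]
gripper_width: 0.501
finger_force: 63.5
```

>>> {"fn": "drive_tool", "kwargs": {"gripper": [0,0,0,0,0], "slide": [[-0.004,0,0],[-0.008,0,0],[-0.012,0,0],[-0.016,0,0],[-0.02,0,0]], "yaw": [0,0,0,0,0]}}

```text
time: 32.1
ee_pos: [0.509, -0.1876, 0.0288]
tcp_rot: [-0.408, -3.113, -0.016]
force: [-12.4, 3.2, 17.0]
gripper_width: 0.5
finger_force: 63.4
```

```bash
python3 -c "
from h import *
ch=[.5737,-.2027,-.2596]
t=place(ch,[[-.0275,-.001,0]])[0];print(t);plan(t[0],t[1],.029,ch[2])"
```

```text
[ 0.54686476 -0.19660741  0.        ]
t 32.1 tcp [ 0.509  -0.1876  0.0288] tilt 0.58 F [-12.4   3.2  17. ] w 0.5 f 63.4 q6 -0.1
toolx head 2.881 slide [-0.0389  0.0011 -0.0003] yaw -0.001
```

>>> {"fn": "drive_tool", "kwargs": {"gripper": [0,0,0,0,0], "slide": [[0,0,-0.001],[-0.005,0.0005,-0.001],[-0.01,0.0005,-0.001],[-0.015,0.0005,-0.001],[-0.02,0.0005,-0.001]], "yaw": [0,0,0,0,0]}}

```text
time: 32.6
ee_pos: [0.5296, -0.1924, 0.0288]
tcp_rot: [-0.408, -3.114, -0.016]
force: [-7.8, 2.1, 9.7]
gripper_width: 0.5
finger_force: 62.6
```

>>> {"fn": "drive_tool", "kwargs": {"gripper": [0,0,0,0,0], "slide": [[-0.002,0,0],[-0.004,0,0],[-0.006,0,0],[-0.008,0,0],[-0.01,0,0]], "yaw": [0,0,0,0,0]}}

```text
time: 33.1
ee_pos: [0.5392, -0.195, 0.0288]
tcp_rot: [-0.408, -3.115, -0.016]
force: [-7.1, 1.9, 9.4]
gripper_width: 0.496
finger_force: 62.6
```

>>> {"fn": "drive_tool", "kwargs": {"gripper": [0,0,0,0,0], "slide": [[-0.001,0,-0.0005],[-0.002,0,-0.0005],[-0.003,0,-0.0005],[-0.004,0,-0.0005],[-0.005,0,-0.0005]], "yaw": [0,0,0,0,0]}}

```text
time: 33.6
ee_pos: [0.5424, -0.1958, 0.0288]
tcp_rot: [-0.407, -3.112, -0.017]
force: [-12.3, 2.8, 10.4]
gripper_width: 0.499
finger_force: 62.6
```

>>> {"fn": "drive_tool", "kwargs": {"gripper": [0,0,0,0,0], "slide": [[-0.001,0,0],[-0.002,0,0],[-0.003,0,0],[-0.004,0,0],[-0.004,0,0]], "yaw": [0,0,0,0,0]}}

```text
time: 34.1
ee_pos: [0.5456, -0.1967, 0.0288]
tcp_rot: [-0.407, -3.11, -0.017]
force: [-14.3, 2.8, 12.5]
gripper_width: 0.501
finger_force: 62.8
```

>>> {"fn": "drive_tool", "kwargs": {"gripper": [0,0,0,0,0], "slide": [[-0.001,0,-0.0003],[-0.002,0,-0.0003],[-0.003,0,-0.0003],[-0.003,0,-0.0003],[-0.003,0,-0.0003]], "yaw": [0,0,0,0,0]}}

```text
time: 34.6
ee_pos: [0.548, -0.1973, 0.0288]
tcp_rot: [-0.407, -3.109, -0.017]
force: [-14.7, 4.2, 12.6]
gripper_width: 0.5
finger_force: 62.8
```

>>> {"fn": "drive_tool", "kwargs": {"gripper": [0,0,0,0,0], "slide": [[-0.001,0,0],[-0.002,0,0],[-0.002,0,0],[-0.002,0,0],[-0.002,0,0]], "yaw": [0,0,0,0,0]}}

```text
time: 35.1
ee_pos: [0.5494, -0.1977, 0.0288]
tcp_rot: [-0.407, -3.108, -0.017]
force: [-16.9, 4.4, 14.4]
gripper_width: 0.499
finger_force: 62.9
```

>>> {"fn": "drive_tool", "kwargs": {"gripper": [0,0,0,0,0], "slide": [[-0.001,0,-0.0003],[-0.002,0,-0.0003],[-0.002,0,-0.0003],[-0.002,0,-0.0003],[-0.002,0,-0.0003]], "yaw": [0,0,0,0,0]}}

```text
time: 35.6
ee_pos: [0.5495, -0.1977, 0.0288]
tcp_rot: [-0.407, -3.105, -0.018]
force: [-22.4, 6.0, 16.8]
gripper_width: 0.501
finger_force: 63.1
```

>>> {"fn": "drive_tool", "kwargs": {"gripper": [0,0,0,0,0], "slide": [[-0.001,0,0],[-0.001,0,0],[-0.001,0,0],[-0.001,0,0],[-0.001,0,0]], "yaw": [0,0,0,0,0]}}

```text
time: 36.1
ee_pos: [0.5496, -0.1977, 0.0288]
tcp_rot: [-0.407, -3.103, -0.018]
force: [-25.7, 6.7, 18.5]
gripper_width: 0.498
finger_force: 63.4
```

```bash
python3 -c "
from h import *
ch=[.5737,-.2027,-.2596]
t=place(ch,[[-.0275,-.001,0]])[0];plan(t[0],t[1],.029,ch[2])"
```

```text
t 36.1 tcp [ 0.5496 -0.1977  0.0288] tilt 0.94 F [-25.7   6.7  18.5] w 0.498 f 63.4 q6 -0.09
toolx head 2.8811 slide [ 0.0029  0.0004 -0.0002] yaw -0.0009
```

The battery is hard against the stop: position holds at 0.5496 while the force climbs, after a spring ramp of about 8 mm. Handing in while still pressing.

```bash
python3 -c "
from plant import *
print(job_done())"
```

```text
the job is handed in; nothing more can be done
None
```

I seated the bay on both pegs and let it go. The battery was pushed in under the lip to the contact block's stop, and I handed in at 36.1 s with the fingers still pressing it home. The final position is inferred from force and travel because my picture views were used up, and the hand-in returned no verdict.

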